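# Roll the spice jar home with the dough scraper

## Task

Pull the dough scraper up out of its slotted bamboo holder and use its blade to roll the lying spice jar gently along the bamboo tray, pushing the marble block ahead of it, until jar and block are fully home and come up firm against the stop hidden under the hood; keep up a light firm press there for about a second. The jar is glass, so push slowly and never hard (stay under 15 N), and touch it only with the scraper. Then leave jar and block there, stand the scraper back in its slot as it was, let go, and leave the mug, timer and bottle opener where they are.

Things in the scene. Friction and masses are not known exactly. Their poses are not given: they have to be found in the camera images.
- tray: Bamboo tray fixed to the flap. Origin: on its underside, mid width, 150 mm from its front end. x runs along the track from the open front (-150 mm) to the hooded rear (190 mm); y across, z up. Track floor 12 mm above the flap; side guides 22 mm high, 102 mm apart inside; front ledge 22 mm high, x = -150 to -142 mm. The hood, x = 140 to 190 mm, 64 mm high, hides a stop that stands elsewhere each time.
- jar: Closed glass spice jar with a black cap, a cylinder 44 mm in diameter and 96 mm long, about 0.18 kg, lying across the tray on the track floor and free to roll. Origin: on its axis at mid length; its y axis is the cylinder's axis (square to the track), x and z turn as it rolls. At the start it lies between x = -110 and -50 mm of the tray.
- block: Marble block on the track in front of the hood, 50 (x, along the track) x 98 (y) x 36 mm high, 0.47 kg, loose. Origin: centre of its underside. It slides with 2 to 5 N of push, stays where left, and comes up dead firm at the hidden stop, its origin then somewhere at x = 121 to 149 mm of the tray: found only by feel. There the scraper must push the jar with 6 to 15 N for half a second or more; over 15 N is always too hard.
- holder: Bamboo block fixed to the flap, 60 (x) x 130 (y) x 45 mm (z). Origin: centre of its underside. A slot in its top, 7 mm in x and 95 mm in y, 35 mm deep (its floor 10 mm above the flap), with chamfered edges.
- scraper: Dough scraper standing upright in the holder's slot, 112 mm tall, 0.13 kg, the same either way round; it may lean up to 0.12 rad. Origin: middle of the blade's lower edge; x is across the blade's thickness, y along its width, z up to the handle. Flat steel blade 3 mm thick and 90 mm wide, from z = 0 to 80 mm; wooden handle 22 mm thick (x), 96 mm wide (y), from z = 80 to 112 mm.
- mug: Yellow ceramic mug, 82 mm in diameter, 92 mm high, bystander beyond the tray. Origin: centre of its underside.
- timer: Black plastic push button timer, 60 x 60 x 30 mm, bystander. Origin: centre of its underside.
- opener: Flat silver bottle opener, about 135 mm long, 6 mm thick, bystander. Origin: on its underside.
There are look-alikes about, which are no part of the job. What is shaped like the holder but pink is not meant.

How it is judged:
By the outcome, as a careful person would: the job done as asked, in the order asked, and still so for the second after the job is handed in, with the robot touching nothing.
It also fails if it takes over 69 s, if anything falls off the work surface, if the arm or the gripper's body presses on something with over 40 N, if the wrist force passes 120 N, or if a joint passes its speed limit or range.

## Robot

A 6-joint arm with a two-finger parallel gripper is mounted at the origin on the work surface. World frame = base frame: x ahead of the robot, y to its left, z up, the work surface at z = 0. Lengths are in mm, angles in rad, forces in N, time in s.
With the tool pointing down it reaches from about 300 to 1000 mm from the base axis. Payload 5.1 kg.
Tool frame: the origin (TCP) lies between the finger pads; the fingertips stand 19 mm ahead of it and the grasp point (between the pads) is the TCP; z points along the fingers, y is the line along which they close (so a half turn about z gives the same grasp; the last joint's range is limited). The gripper opens to 95 mm and grips with 3 to 60 N. Pads are 20 mm wide; open, the fingers measure 119 mm over their backs; the gripper's body (75 mm by 180 mm) begins 59 mm behind the grasp point.
Start: joints at [1.223, 0.124, 1.65, -0, 1.367, -0.083], TCP at [170.137, 627.326, 233.656] pointing down, gripper open.
Joint ranges: [-2.61, 2.61], [-1.02, 2.33], [0.03, 2.71], [-1.35, 4.49], [0.32, 2.68], [-2.91, 2.91]. Speed limits (rad/s): [2.57, 2.57, 3.14, 3.14, 3.14, 3.14].

## Interface

Orientations are given as a 3x3 rotation matrix whose columns are the frame's x, y, z axes.
In Python, from bench import state, cams, bot gives the robot as it stands. The module is installed in compiled form; this text tells all that it offers.
- The arm moves only by the tool servo_tool, never from a script. Its argument "deltas" is one flat list of numbers, 4 for each row, row after row: the shift along the tool's x, y, z normalised to -1 to 1, where 1 is 300 mm, then the turn about the tool's z normalised to -1 to 1, where 1 is 45 degrees. A call has 1 to 10 rows; each row is the pose to reach, as a shift and turn from the pose commanded when the call began, along the tool's axes at that moment; what a row does not reach only later rows make up. A row lasts 1/12 s, in which the tool goes at most 41.7 mm and 7.16 degrees, less where a joint would pass 70% of its speed; a pose out of reach is approached as far as the arm can. A call with a number of a shift or a turn outside -1 to 1 is refused whole. A call with a gripper value outside its range is refused whole. "hand" is the closure, from -1 (fully open) to 1 (shut), set as the call begins (left out, the last holds). The fingers move at their own pace and stop on an object; "squeeze" is the grip in N (left out, the last holds). Time passes only in rows, so rows that repeat a pose let the fingers close. It gives the time, the measured TCP pose, the force, the opening and the grip force at its end, in the units of the state.
- state(): the state, without advancing time (a new reading comes with each control period).
- cams.camera(name): name is "scene" or "top" or "wrist"; returns (picture, depth): 384x512x3 uint8, red, green, blue; 384x512 float32, mm along the optical axis (not along the pixel's ray), 0 where there is no reading.
- cams.get_calibration(name): a dict with "camera_matrix" (3x3 intrinsics, pixels), "cam_to_world" (4x4, takes a point from camera to world coordinates). Camera axes: x right, y down, z forward; pixel columns grow to the right and rows downward; lengths in mm; the calibration is good to about 2 mm. A picture is of the moment at which its call begins: read the wrist's pose just before it. get_calibration takes no time and is no camera call; for the wrist camera it gives the pose at the moment of the call.
- bot.finish_job(): hands the job in; it is judged then, once.
Trained networks look in the newest picture that a camera, given by its name, has taken for a name from the list of things; names that differ only in an ending like _2 or _b are one class to them, and where a whole thing is asked for, a point or a joint stands for the part that bears it (a point fixed in the world has none). Each returns a list of dicts, best first, with "p" (0 to 1); they miss things now and then, are a little off and sometimes report something else, mostly with a low value. They report only what shows in the picture. A call takes as long as a camera call. They do not tell look-alikes from the thing itself.
- cams.find_in(camera, target): "xyz" ([x, y, z] in mm, in world coordinates, good to about 4 mm: the middle of the surface that is visible of it).
The state is a dict: "time": time; "q": joint angles; "qd": joint speeds; "joint_torque": joint torques, N m; "tcp_pos": TCP position; "tool_rot": TCP orientation; "wrist_force": force on the tool from outside, world axes, zero at the start; "wrist_torque": the same for the moment, N m; "opening": finger opening in mm; "gripper_force": force on a finger pad.
Only numpy, scipy, OpenCV 4.12 (cv2) and the standard library are available. Lean on these libraries where they do the work, as an engineer would, in place of code of your own. Each camera call takes 0.05 s, during which the arm holds its last target. There are 200 camera calls.

## Working session

There is one attempt and no reset: what is moved stays moved. The work goes in short steps, Python scripts to look and compute and a tool call to move; the robot and the scene stay as the last step left them, time stands still between calls to the robot, and variables do not carry over. Pictures are saved under pics/ and viewed, at most 10 in all, crops included, and the job is handed in when it is done.

Besides the shell and the picture viewer there is one more tool, called after "Emit:" as a command line: name --argument value ..., lists and objects as JSON in quotes. servo_tool: Moves the arm, as the interface text tells. Scaled input: -1 to 1 covers 300 mm each way for a shift and 45 degrees each way for a turn. Its arguments: {"type":"object","properties":{"deltas":{"type":"array","items":{"type":"number","minimum":-1,"maximum":1}},"hand":{"type":"number"},"squeeze":{"type":"number"}},"required":["deltas"]}

```bash
mkdir -p pics; ls; cat > h.py <<'E'
import numpy as np, cv2
from bench import state, cams, bot
def pts(name, d):
    c=cams.get_calibration(name);K=np.array(c["camera_matrix"]);T=np.array(c["cam_to_world"])
    v,u=np.mgrid[0:384,0:512]
    p=np.stack([(u-K[0,2])*d/K[0,0],(v-K[1,2])*d/K[1,1],d],-1)
    w=p@T[:3,:3].T+T[:3,3]; w[d==0]=np.nan
    return w
def save(n,im): cv2.imwrite(f"pics/{n}.png",im[...,::-1])
E
python3 - <<'E'
from h import *
s=state();print(s["time"],s["tcp_pos"],np.round(s["tool_rot"],3).tolist(),s["opening"])
ims=[]
for n in("scene","top"):
    im,d=cams.camera(n);ims.append(im);np.savez(f"{n}.npz",im=im,w=pts(n,d))
    c=cams.get_calibration(n);print(n,np.round(c["cam_to_world"],2).tolist())
    for t in("tray","jar","block","holder","scraper","mug","timer","opener"):
        print(t,[(np.round(r["xyz"]).tolist(),round(r["p"],2)) for r in cams.find_in(n,t)])
save("a",cv2.resize(np.vstack(ims),(800,1200))[:600]);save("b",cv2.resize(ims[1],(800,600)))
E
```

```text
pics
0.0 [169.9508462  626.77744385 232.39087029] [[-0.965, 0.262, -0.001], [0.262, 0.965, -0.002], [0.0, -0.002, -1.0]] 95.1747156330353
scene [[0.58, 0.5, -0.65, 1093.91], [0.82, -0.37, 0.45, -484.47], [-0.02, -0.79, -0.62, 580.4], [0.0, 0.0, 0.0, 1.0]]
tray [([558.0, 60.0, 13.0], 0.67)]
jar [([556.0, -64.0, 47.0], 0.84)]
block [([559.0, 105.0, 47.0], 0.97)]
holder [([568.0, -276.0, 44.0], 0.86), ([364.0, -263.0, 42.0], 0.85), ([510.0, -400.0, 49.0], 0.69), ([364.0, -21.0, 40.0], 0.64)]
scraper [([548.0, -259.0, 102.0], 0.77)]
mug [([778.0, 11.0, 63.0], 0.74)]
timer [([768.0, -180.0, 25.0], 0.64), ([570.0, -275.0, 46.0], 0.45)]
opener [([689.0, -317.0, 7.0], 0.55)]
top [[0.02, -0.99, 0.11, 459.59], [-1.0, -0.02, 0.0, -111.13], [-0.0, -0.11, -0.99, 973.87], [0.0, 0.0, 0.0, 1.0]]
tray [([544.0, 70.0, 14.0], 0.89)]
jar [([539.0, -61.0, 54.0], 0.81)]
block [([543.0, 115.0, 51.0], 0.76)]
holder [([352.0, -12.0, 42.0], 0.79), ([528.0, -248.0, 44.0], 0.76), ([487.0, -400.0, 42.0], 0.63)]
scraper [([533.0, -256.0, 121.0], 0.92)]
mug [([769.0, 30.0, 42.0], 0.64), ([526.0, -247.0, 47.0], 0.16)]
timer [([758.0, -177.0, 27.0], 0.67)]
opener [([682.0, -311.0, 5.0], 0.85)]
```

View pics/a.png

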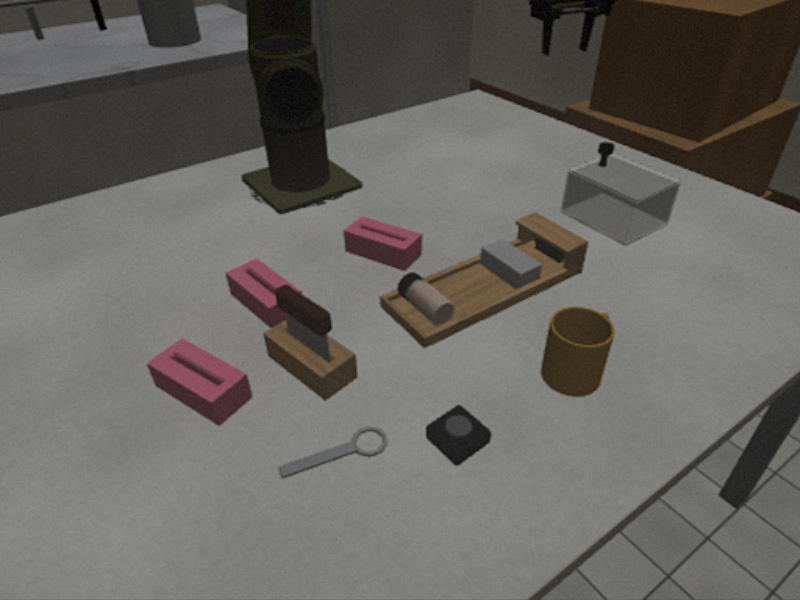

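View pics/b.png

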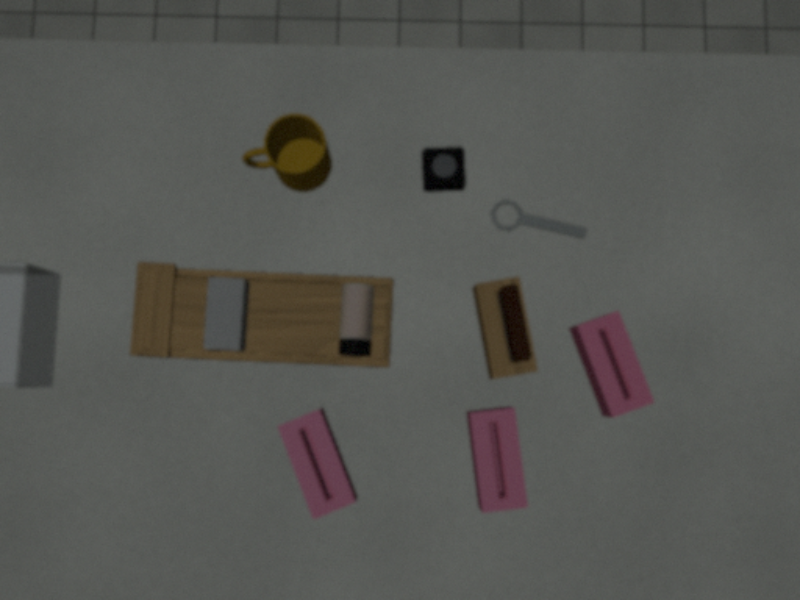

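The scene picture shows one bamboo holder (800-wide px 310,355) with the dark-handled scraper, and three pink look-alikes at (200,380), (262,290) and (383,242). In the top view the bamboo holder is at (505,328), tray x from 135 to 390, jar (357,320) and block (226,315). The bamboo one is meant.

```bash
python3 - <<'E'
from h import *
for n in("scene","top"):
    z=np.load(n+".npz");w=z["w"].reshape(-1,3);im=z["im"].reshape(-1,3).astype(int)
    ok=~np.isnan(w[:,0]);w=w[ok];im=im[ok]
    def box(x0,x1,y0,y1,z0,z1):
        m=(w[:,0]>x0)&(w[:,0]<x1)&(w[:,1]>y0)&(w[:,1]<y1)&(w[:,2]>z0)&(w[:,2]<z1);return w[m]
    def rep(l,p):
        if len(p)<5: print(n,l,len(p));return
        r=cv2.minAreaRect(p[:,:2].astype(np.float32))
        print(n,l,len(p),"mean",p.mean(0).round(1),"z5/50/95",np.percentile(p[:,2],[5,50,95]).round(1),"rect",np.round(r[0],1),np.round(r[1],1),round(r[2],1))
    t=box(300,900,-350,300,-30,15);A=np.c_[t[:,:2],np.ones(len(t))]
    for _ in range(4):
        c=np.linalg.lstsq(A,t[:,2],rcond=None)[0];k=abs(t[:,2]-A@c)<5;t=t[k];A=A[k]
    print(n,"table plane",c,len(t))
    rep("handle",box(450,620,-340,-180,85,140))
    rep("blade",box(450,620,-340,-180,55,78))
    rep("holdertop",box(450,620,-340,-180,36,54))
    rep("hood",box(450,650,150,330,57,75))
    rep("block",box(480,610,70,160,40,56))
    rep("jar",box(480,610,-100,-20,38,65))
    rep("floor",box(500,580,-30,80,5,19))
    rep("guides",box(450,650,-120,160,19,30))
E
```

```text
scene table plane [-9.40559639e-04 -3.17712874e-04  1.28552656e+00] 38561
scene handle 609 mean [ 545.6 -260.9  114.2] z5/50/95 [ 96.6 118.4 123.5] rect [ 536.4 -258.6] [97.5 22.1] 11.2
scene blade 195 mean [ 538.2 -258.5   66.7] z5/50/95 [56.2 66.5 76.8] rect [ 536.  -257.9] [89.8  5. ] 10.9
scene holdertop 982 mean [ 550.7 -263.6   45. ] z5/50/95 [38.6 45.5 48.5] rect [ 535.7 -257.9] [132.4  62.2] 11.5
scene hood 552 mean [553.6 208.4  63.8] z5/50/95 [59.5 64.3 66. ] rect [547.8 213.5] [ 56.8 126.9] 89.5
scene block 479 mean [551.2 116.8  47.7] z5/50/95 [41.8 48.3 50.1] rect [547.6 120. ] [51.3 98.9] 88.3
scene jar 520 mean [548.8 -63.   50.5] z5/50/95 [39.7 52.  56.9] rect [542.1 -59. ] [99.9 43.1] 1.9
scene floor 650 mean [541.9  33.1  12.7] z5/50/95 [11.1 12.7 14.3] rect [540.   26.4] [ 79.8 107.1] 0.1
scene guides 830 mean [562.6   7.8  22.8] z5/50/95 [19.7 22.5 28.1] rect [544.5  28.4] [264.9 126.6] 88.4
top table plane [-4.42860480e-04 -5.44958086e-04  1.14482290e+00] 60556
top handle 645 mean [ 532.7 -259.8  120. ] z5/50/95 [103.7 121.9 124.7] rect [ 533.9 -261.6] [95.8 23.1] 11.4
top blade 0
top holdertop 1147 mean [ 530.1 -255.1   45.6] z5/50/95 [42.  45.7 48.6] rect [ 534.1 -261.8] [130.1  61. ] 11.2
top hood 1507 mean [545.4 206.7  64.5] z5/50/95 [61.6 64.6 67.3] rect [546.  207.1] [ 51.8 124.1] 89.0
top block 1131 mean [543.4 115.9  48.5] z5/50/95 [45.4 48.6 51.3] rect [544.  116.9] [50.9 98.1] 89.2
top jar 929 mean [539.  -60.7  52.2] z5/50/95 [42.5 53.5 57.9] rect [539.5 -60.1] [43.3 95.8] 88.5
top floor 1844 mean [539.9  25.1  12.9] z5/50/95 [10.  12.9 15.6] rect [540.2  25. ] [ 79.  110.6] 1.3
top guides 1449 mean [540.3  12.2  22.8] z5/50/95 [20.  22.7 25.9] rect [542.1  26.8] [268.5 124.1] 88.8
```

Emit:
servo_tool --deltas '[-0.796, -0.832, -0.113, 0, -0.796, -0.832, -0.113, 0, -0.796, -0.832, -0.113, 0, -0.796, -0.832, -0.113, 0, -0.796, -0.832, -0.113, 0, -0.796, -0.832, -0.113, 0, -0.796, -0.832, -0.113, 0, -0.796, -0.832, -0.113, 0, -0.796, -0.832, -0.113, 0]'

```text
time: 1.65
tcp_pos: [337.1, 320.5, 268.6]
tool_rot: [[-0.964, 0.265, 0.002], [0.265, 0.964, -0.0], [-0.002, 0.0, -1.0]]
wrist_force: [-0.0, 0.9, -0.6]
opening: 95.1
gripper_force: 0.0
```

Emit:
servo_tool --deltas '[-0.796, -0.832, -0.113, 0, -0.796, -0.832, -0.113, 0, -0.796, -0.832, -0.113, 0, -0.796, -0.832, -0.113, 0, -0.796, -0.832, -0.113, 0, -0.796, -0.832, -0.113, 0, -0.796, -0.832, -0.113, 0, -0.796, -0.832, -0.113, 0, -0.796, -0.832, -0.113, 0, -0.796, -0.832, -0.113, 0]'

```text
time: 2.48
tcp_pos: [501.6, 17.9, 301.8]
tool_rot: [[-0.964, 0.266, 0.0], [0.266, 0.964, -0.0], [-0.001, -0.0, -1.0]]
wrist_force: [-0.8, -0.3, -0.2]
opening: 95.2
gripper_force: 0.0
```

```bash
cat >> h.py <<'E'
def rep(n,w,regs):
    p0=w.reshape(-1,3);p0=p0[~np.isnan(p0[:,0])]
    for l,b in regs.items():
        p=p0[np.all([(p0[:,i]>b[2*i])&(p0[:,i]<b[2*i+1]) for i in range(3)],0)]
        if len(p)<5: print(n,l,len(p));continue
        r=cv2.minAreaRect(p[:,:2].astype(np.float32))
        print(n,l,len(p),"mean",p.mean(0).round(1),"z5/50/95",np.percentile(p[:,2],[5,50,95]).round(1),"rect",np.round(r[0],1),np.round(r[1],1),round(r[2],1))
R={"handle":(450,620,-340,-180,85,140),"blade":(450,620,-340,-180,55,78),"holdertop":(450,620,-340,-180,36,54),"hood":(450,650,150,330,57,75),"block":(480,610,70,175,40,56),"jar":(480,610,-100,-20,38,65),"guides":(450,650,-120,160,19,30)}
E
python3 - <<'E'
from h import *
s=state();print(s["time"],s["tcp_pos"],np.round(s["tool_rot"],3).tolist(),s["wrist_force"])
c=cams.get_calibration("wrist");print(np.round(c["cam_to_world"],2).tolist())
im,d=cams.camera("wrist");save("w1",im)
w=pts("wrist",d);rep("wrist",w,R)
E
```

```text
2.4833 [501.58122935  17.89914763 301.75074529] [[-0.964, 0.266, 0.0], [0.266, 0.964, -0.0], [-0.001, -0.0, -1.0]] [-0.82967678 -0.34979489 -0.21847628]
[[0.27, 0.93, 0.27, 427.6], [0.96, -0.26, -0.07, 39.48], [-0.0, 0.28, -0.96, 452.7], [0.0, 0.0, 0.0, 1.0]]
wrist handle 757 mean [ 502.1 -256.1  111.1] z5/50/95 [ 94.8 113.6 122. ] rect [ 508.4 -261.5] [43.4 22.3] 10.1
wrist blade 418 mean [ 514.9 -260.    66.4] z5/50/95 [56.1 66.4 76.8] rect [ 517.7 -259.6] [56.4  3.4] 11.3
wrist holdertop 2019 mean [ 517.6 -247.6   44. ] z5/50/95 [38.8 44.2 48.6] rect [ 534.4 -257.4] [130.1  62.4] 11.4
wrist hood 3464 mean [542.5 211.2  63.4] z5/50/95 [61.9 63.5 64.9] rect [545.8 212. ] [ 51.4 124.8] 88.7
wrist block 2320 mean [541.  120.8  47.3] z5/50/95 [45.6 47.5 48.8] rect [543.2 121.4] [50.3 97.2] 88.8
wrist jar 1773 mean [537.  -52.6  50.9] z5/50/95 [42.1 52.4 55.6] rect [539.5 -55. ] [41.8 96.1] 88.7
wrist guides 2464 mean [528.3  16.1  21.5] z5/50/95 [19.8 21.3 23.2] rect [541.9  29.1] [263.6 124.3] 88.8
```

```bash
python3 - <<'E'
from h import *
im=np.load("scene.npz")["im"][150:290,60:290]
save("crop",cv2.resize(im,(782,476),interpolation=cv2.INTER_CUBIC))
E
```

```text
(no output)
```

View pics/crop.png

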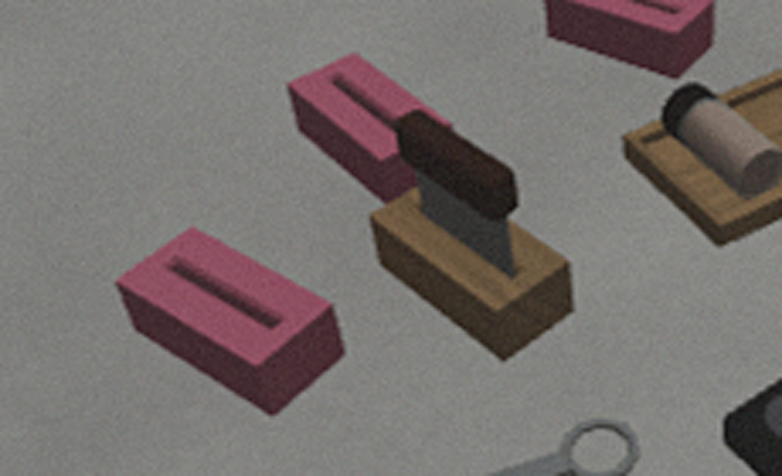

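Emit:
servo_tool --deltas '[-0.349, -0.854, 0.373, -0.595, -0.349, -0.854, 0.373, -0.595, -0.349, -0.854, 0.373, -0.595, -0.349, -0.854, 0.373, -0.595, -0.349, -0.854, 0.373, -0.595, -0.349, -0.854, 0.373, -0.595, -0.349, -0.854, 0.373, -0.595, -0.349, -0.854, 0.373, -0.595, -0.349, -0.854, 0.373, -0.595, -0.349, -0.854, 0.373, -0.595]'

```text
time: 3.37
tcp_pos: [534.4, -252.7, 189.0]
tool_rot: [[-0.98, -0.201, -0.001], [-0.201, 0.98, 0.002], [0.001, 0.002, -1.0]]
wrist_force: [-0.7, 0.5, 0.1]
opening: 95.3
gripper_force: 0.0
```

```bash
python3 - <<'E'
from h import *
s=state();print(s["time"],s["tcp_pos"],np.round(s["tool_rot"],4).tolist(),s["wrist_force"],s["q"])
im,d=cams.camera("wrist");save("w2",im)
w=pts("wrist",d);rep("wrist",w,R)
E
```

```text
3.3667 [ 534.36692208 -252.73211975  189.03291029] [[-0.9795, -0.2013, -0.0012], [-0.2013, 0.9795, 0.0018], [0.0008, 0.002, -1.0]] [-0.72405691  0.49177777  0.05614216] [-5.33008572e-01  2.82984252e-02  1.82776386e+00  9.62747453e-04
  1.28747282e+00 -2.30677574e+00]
wrist handle 3057 mean [ 530.8 -259.9  121.6] z5/50/95 [118.3 122.3 123.5] rect [ 535.  -259.2] [95.1 22. ] 11.3
wrist blade 4
wrist holdertop 4183 mean [ 523.8 -260.4   45.7] z5/50/95 [44.5 45.7 46.8] rect [ 535.9 -259.2] [130.4  60.2] 11.2
wrist hood 0
wrist block 0
wrist jar 2644 mean [528.2 -65.4  50.6] z5/50/95 [40.1 52.3 56.4] rect [540.7 -60. ] [38.9 95.7] 88.2
wrist guides 2065 mean [511.5 -60.2  22.4] z5/50/95 [20.4 22.3 26.7] rect [541.9 -34.3] [142.6 123.3] 88.8
```

View pics/w2.png

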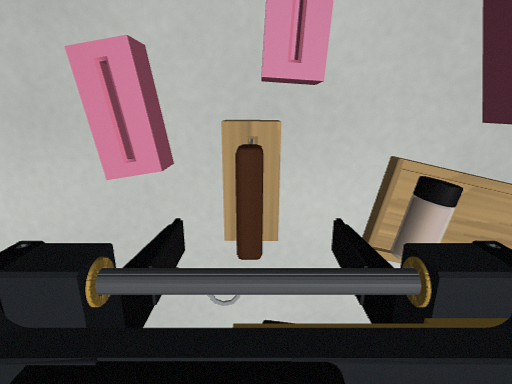

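The crop shows the scraper's handle at (460,160) in the bamboo holder (470,270); in the wrist view the handle is at (250,200), between the fingers' line. The arm was still settling, so I take one still measurement.

```bash
python3 - <<'E'
from h import *
for i in range(3):
    s=state();c=cams.get_calibration("wrist");im,d=cams.camera("wrist")
    K=np.array(c["camera_matrix"])
print(s["time"],s["tcp_pos"],np.round(s["tool_rot"],4).tolist(),s["wrist_force"])
w=pts("wrist",d);rep("wrist",w,R);np.save("w3.npy",w)
E
```

```text
3.5167 [ 535.10595122 -252.28127963  190.7602739 ] [[-0.9791, -0.2034, 0.0015], [-0.2034, 0.9791, -0.0003], [-0.0014, -0.0006, -1.0]] [0.18556361 0.16131498 1.50920277]
wrist handle 3026 mean [ 530.4 -260.4  120.9] z5/50/95 [117.6 121.5 122.8] rect [ 534.5 -259.7] [95. 22.] 11.4
wrist blade 6 mean [ 491.1 -268.3   61.6] z5/50/95 [56.3 62.5 66.1] rect [ 491.  -268.2] [2.8 0.4] 87.1
wrist holdertop 4131 mean [ 523.3 -260.7   44.9] z5/50/95 [43.7 44.9 46.1] rect [ 535.2 -259.7] [129.7  60.2] 11.3
wrist hood 0
wrist block 0
wrist jar 2644 mean [528.6 -65.7  50.2] z5/50/95 [40.3 51.8 55.7] rect [540.4 -60.3] [38.9 95.6] 88.6
wrist guides 2048 mean [511.7 -60.2  22. ] z5/50/95 [20.1 21.6 26.7] rect [541.8 -34.1] [144.1 123.6] 88.8
```

```bash
python3 - <<'E'
from h import *
c=cams.get_calibration("wrist");print(np.round(c["camera_matrix"],1).tolist())
s=state();Rt=np.array(s["tool_rot"]);p=np.array(s["tcp_pos"])
T=np.array(c["cam_to_world"]);print("cam in tool",np.round(Rt.T@T[:3,:3],4).tolist(),np.round(Rt.T@(T[:3,3]-p),1))
w=np.load("w3.npy");t=(w-p)@Rt
im=cv2.imread("pics/w2.png").max(2)
for r in (215,222,230,240):
    row=im[r];dk=np.where(row<60)[0];L=dk[dk<230];Rr=dk[dk>300]
    print(r,L.max() if len(L) else None,Rr.min() if len(Rr) else None, [np.round(t[r,k],1).tolist() for k in (L.max()-2,Rr.min()+2)] if len(L) and len(Rr) else "")
m=(w[...,2]>115)&(w[...,2]<130)
print("handle in tool",np.nanmedian(t[m],0), (np.nanmin(t[m][:,1])+np.nanmax(t[m][:,1]))/2)
E
```

```text
[[288.2, 0.0, 257.8], [0.0, 288.2, 191.6], [0.0, 0.0, 1.0]]
cam in tool [[0.0002, -0.9616, -0.2746], [1.0, 0.0003, -0.0005], [0.0005, -0.2746, 0.9616]] [  76.5    0.7 -151. ]
215 None None 
222 182 334 [[9.1, -47.8, 16.0], [9.4, 49.0, 15.4]]
230 182 333 [[5.5, -47.0, 12.0], [5.3, 48.0, 12.6]]
240 183 333 [[-1.4, -47.0, 12.6], [-0.5, 47.9, 10.7]]
handle in tool [ 6.68467152 -6.77731588 69.25270352] -7.089878291871135
```

Emit:
servo_tool --deltas '[0, -0.022, 0.08, 0, 0, -0.022, 0.16, 0, 0, -0.022, 0.22, 0, 0, -0.022, 0.26, 0, 0, -0.022, 0.282, 0, 0, -0.022, 0.282, 0, 0, -0.022, 0.282, 0]'

```text
time: 4.15
tcp_pos: [536.3, -260.5, 105.9]
tool_rot: [[-0.979, -0.202, 0.001], [-0.202, 0.979, -0.001], [-0.001, -0.001, -1.0]]
wrist_force: [0.6, -0.5, -0.3]
opening: 95.2
gripper_force: 0.0
```

Emit:
servo_tool --deltas '[0, 0, 0, 0, 0, 0, 0, 0, 0, 0, 0, 0, 0, 0, 0, 0, 0, 0, 0, 0, 0, 0, 0, 0, 0, 0, 0, 0, 0, 0, 0, 0, 0, 0, 0, 0, 0, 0, 0, 0]' --hand 1 --squeeze 15

```text
time: 4.98
tcp_pos: [535.7, -260.6, 104.9]
tool_rot: [[-0.98, -0.201, -0.0], [-0.201, 0.98, 0.0], [0.0, 0.0, -1.0]]
wrist_force: [0.5, 0.5, 0.9]
opening: 33.7
gripper_force: 0.0
```

Emit:
servo_tool --deltas '[0, 0, 0, 0, 0, 0, 0, 0, 0, 0, 0, 0, 0, 0, 0, 0]'

```text
time: 5.32
tcp_pos: [535.8, -260.6, 104.9]
tool_rot: [[-0.98, -0.201, -0.0], [-0.201, 0.98, 0.0], [0.0, 0.0, -1.0]]
wrist_force: [-0.2, -0.0, -0.2]
opening: 22.1
gripper_force: 15.0
```

Emit:
servo_tool --deltas '[0, 0, 0, 0, 0, 0, 0, 0, 0, 0, 0, 0]' --squeeze 55

```text
time: 5.57
tcp_pos: [535.8, -260.6, 104.9]
tool_rot: [[-0.98, -0.201, -0.0], [-0.201, 0.98, 0.0], [0.0, 0.0, -1.0]]
wrist_force: [-0.0, 0.0, -0.6]
opening: 21.7
gripper_force: 55.0
```

Emit:
servo_tool --deltas '[0, 0, -0.02, 0, 0, 0, -0.06, 0, 0, 0, -0.11, 0, 0, 0, -0.16, 0, 0, 0, -0.2, 0, 0, 0, -0.22, 0, 0, 0, -0.22, 0]'

```text
time: 6.15
tcp_pos: [536.8, -261.3, 173.7]
tool_rot: [[-0.98, -0.201, 0.004], [-0.201, 0.98, -0.002], [-0.003, -0.003, -1.0]]
wrist_force: [0.1, -0.5, -1.8]
opening: 21.8
gripper_force: 55.0
```

Emit:
servo_tool --deltas '[-0.008, 0.035, 0, 0.02, -0.03, 0.14, 0, 0.08, -0.06, 0.25, 0, 0.15, -0.09, 0.38, 0, 0.22, -0.11, 0.48, 0, 0.27, -0.119, 0.522, 0, 0.286, -0.119, 0.522, 0, 0.286, -0.119, 0.522, 0, 0.286]'

```text
time: 6.82
tcp_pos: [538.9, -99.4, 170.2]
tool_rot: [[-1.0, 0.02, -0.001], [0.02, 1.0, -0.0], [0.001, -0.0, -1.0]]
wrist_force: [-0.4, -0.6, -0.9]
opening: 21.6
gripper_force: 55.0
```

```bash
python3 - <<'E'
from h import *
s=state();im,d=cams.camera("wrist");save("w4",im)
print(s["time"],s["tcp_pos"],np.round(s["tool_rot"],4).tolist(),s["wrist_force"],s["opening"])
w=pts("wrist",d);rep("wrist",w,{**R,"blade":(440,640,-125,-85,70,140)})
E
```

```text
6.8167 [538.85227967 -99.43493343 170.24446631] [[-0.9998, 0.0201, -0.0011], [0.0201, 0.9998, -0.0002], [0.0011, -0.0002, -1.0]] [-0.44502255 -0.59143879 -0.93942536] 21.576871830549102
wrist handle 0
wrist blade 52 mean [493.5 -98.7 111.2] z5/50/95 [ 79.4 112.8 138. ] rect [493.5 -98.7] [0.4 2.5] 1.8
wrist holdertop 7909 mean [ 530.8 -259.    44.4] z5/50/95 [39.5 45.  46.2] rect [ 535.1 -259.9] [130.2  61.9] 11.2
wrist hood 0
wrist block 5140 mean [542.5 115.7  47.4] z5/50/95 [43.9 47.7 49. ] rect [545.1 118.4] [51.6 97.1] 88.8
wrist jar 3681 mean [535.4 -58.9  52.1] z5/50/95 [44.1 53.5 56.1] rect [540.7 -57.8] [41.1 95.9] 89.6
wrist guides 4805 mean [521.7  35.6  22.2] z5/50/95 [20.2 21.9 26.5] rect [543.2  27.7] [267.1 123.1] 88.6
```

View pics/w4.png

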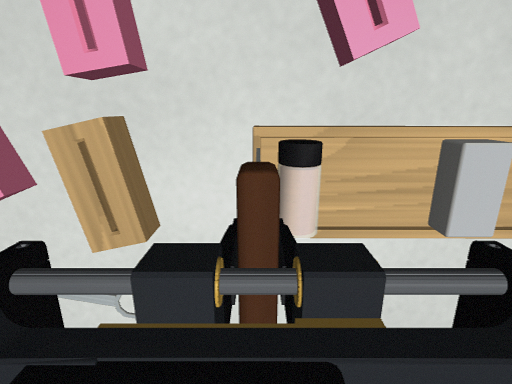

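The wrist view shows the blade hanging at (258,200), just behind the jar (300,190), clear of it, with the ledge at (258,150) below it and the block at (470,185). The empty slot is at (100,195).

Emit:
servo_tool --deltas '[0, 0, 0.03, 0, 0, 0, 0.07, 0, 0, 0, 0.11, 0, 0, 0, 0.145, 0, 0, 0, 0.163, 0, 0, 0, 0.163, 0, 0, 0, 0.163, 0]'

```text
time: 7.45
tcp_pos: [538.9, -100.1, 121.3]
tool_rot: [[-1.0, 0.022, -0.001], [0.022, 1.0, 0.0], [0.001, 0.0, -1.0]]
wrist_force: [-0.1, -0.4, -0.8]
opening: 22.0
gripper_force: 55.0
```

Emit:
servo_tool --deltas '[0, 0.003, 0, 0, 0, 0.007, 0, 0, 0, 0.011, 0, 0, 0, 0.015, 0, 0, 0, 0.019, 0, 0, 0, 0.023, 0, 0, 0, 0.027, 0, 0, 0, 0.03, 0, 0, 0, 0.033, 0, 0, 0, 0.036, 0, 0]'

```text
time: 8.28
tcp_pos: [539.5, -89.1, 122.1]
tool_rot: [[-1.0, 0.022, 0.0], [0.022, 1.0, -0.0], [-0.0, -0.0, -1.0]]
wrist_force: [0.0, -0.8, -0.7]
opening: 21.8
gripper_force: 55.0
```

Emit:
servo_tool --deltas '[0, 0.003, 0, 0, 0, 0.006, 0, 0, 0, 0.009, 0, 0, 0, 0.012, 0, 0, 0, 0.015, 0, 0, 0, 0.018, 0, 0, 0, 0.021, 0, 0, 0, 0.024, 0, 0, 0, 0.027, 0, 0, 0, 0.03, 0, 0]'

```text
time: 9.12
tcp_pos: [539.7, -80.1, 122.1]
tool_rot: [[-1.0, 0.022, -0.0], [0.022, 1.0, -0.0], [0.0, -0.0, -1.0]]
wrist_force: [-0.4, -0.4, -0.7]
opening: 22.0
gripper_force: 55.0
```

Emit:
servo_tool --deltas '[0, 0.003, 0, 0, 0, 0.006, 0, 0, 0, 0.009, 0, 0, 0, 0.012, 0, 0, 0, 0.016, 0, 0, 0, 0.02, 0, 0, 0, 0.024, 0, 0, 0, 0.028, 0, 0, 0, 0.033, 0, 0, 0, 0.038, 0, 0]'

```text
time: 9.95
tcp_pos: [539.9, -68.7, 122.1]
tool_rot: [[-1.0, 0.022, 0.0], [0.022, 1.0, -0.0], [-0.0, -0.0, -1.0]]
wrist_force: [0.7, 0.3, -0.8]
opening: 22.2
gripper_force: 55.0
```

```bash
python3 - <<'E'
from h import *
s=state();im,d=cams.camera("wrist");save("w5",im)
print(s["time"],s["tcp_pos"],np.round(s["tool_rot"],4).tolist(),s["wrist_force"],s["opening"])
w=pts("wrist",d);rep("wrist",w,{**R,"jar":(480,610,-100,60,38,65)})
E
```

```text
9.95 [539.94678786 -68.68973107 122.07644952] [[-0.9998, 0.0221, 0.0], [0.0221, 0.9998, -0.0], [-0.0, -0.0, -1.0]] [ 0.70386256  0.32821261 -0.79458218] 22.240416014054276
wrist handle 0
wrist blade 0
wrist holdertop 8506 mean [ 530.6 -249.7   43.7] z5/50/95 [37.8 44.6 45.9] rect [ 535.2 -258.7] [130.4  62.4] 11.0
wrist hood 0
wrist block 6107 mean [539.7 113.7  47.2] z5/50/95 [43.1 47.6 48.8] rect [544.9 119.4] [51.4 97.9] 88.5
wrist jar 3092 mean [523.  -39.3  51.8] z5/50/95 [41.5 53.5 56. ] rect [535.  -45.6] [46.  84.2] 89.3
wrist guides 6349 mean [512.8  24.   22.1] z5/50/95 [20.1 21.7 26.5] rect [543.3  23.8] [257.  123.8] 88.7
```

View pics/w5.png

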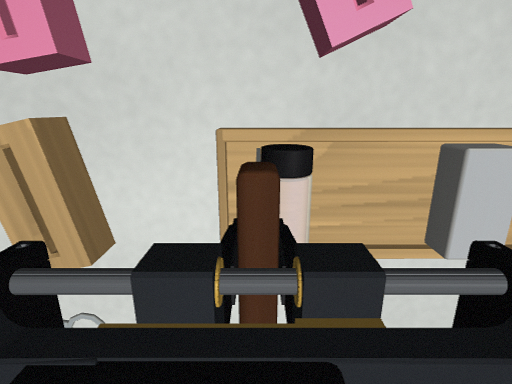

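The jar (287,190) rolls ahead of the blade, square to the track, and the block is at (470,200). I carry on at about 25 mm/s.

Emit:
servo_tool --deltas '[0, 0.006, 0, 0, 0, 0.012, 0, 0, 0, 0.019, 0, 0, 0, 0.026, 0, 0, 0, 0.033, 0, 0, 0, 0.04, 0, 0, 0, 0.047, 0, 0, 0, 0.054, 0, 0, 0, 0.061, 0, 0, 0, 0.068, 0, 0]'

```text
time: 10.83
tcp_pos: [540.4, -48.2, 122.1]
tool_rot: [[-1.0, 0.022, 0.0], [0.022, 1.0, -0.0], [-0.0, -0.0, -1.0]]
wrist_force: [-0.5, -0.8, -0.8]
opening: 21.8
gripper_force: 55.0
```

Emit:
servo_tool --deltas '[0, 0.007, 0, 0, 0, 0.014, 0, 0, 0, 0.021, 0, 0, 0, 0.028, 0, 0, 0, 0.035, 0, 0, 0, 0.042, 0, 0, 0, 0.049, 0, 0, 0, 0.056, 0, 0, 0, 0.063, 0, 0, 0, 0.07, 0, 0]'

```text
time: 11.67
tcp_pos: [540.9, -27.2, 122.1]
tool_rot: [[-1.0, 0.022, 0.0], [0.022, 1.0, -0.0], [-0.0, -0.0, -1.0]]
wrist_force: [0.1, 0.2, -1.9]
opening: 21.9
gripper_force: 55.0
```

Emit:
servo_tool --deltas '[0, 0.007, 0, 0, 0, 0.014, 0, 0, 0, 0.021, 0, 0, 0, 0.028, 0, 0, 0, 0.035, 0, 0, 0, 0.042, 0, 0, 0, 0.049, 0, 0, 0, 0.056, 0, 0, 0, 0.063, 0, 0, 0, 0.07, 0, 0]'

```text
time: 12.5
tcp_pos: [541.3, -6.3, 122.1]
tool_rot: [[-1.0, 0.022, -0.0], [0.022, 1.0, -0.0], [0.0, -0.0, -1.0]]
wrist_force: [0.2, -0.7, -0.8]
opening: 21.8
gripper_force: 55.0
```

Emit:
servo_tool --deltas '[0, 0.007, 0, 0, 0, 0.014, 0, 0, 0, 0.021, 0, 0, 0, 0.028, 0, 0, 0, 0.035, 0, 0, 0, 0.042, 0, 0, 0, 0.049, 0, 0, 0, 0.056, 0, 0, 0, 0.063, 0, 0, 0, 0.07, 0, 0]'

```text
time: 13.33
tcp_pos: [541.8, 14.8, 122.0]
tool_rot: [[-1.0, 0.022, -0.0], [0.022, 1.0, 0.0], [0.0, 0.0, -1.0]]
wrist_force: [0.9, 0.1, -1.4]
opening: 21.7
gripper_force: 55.0
```

Emit:
servo_tool --deltas '[0, 0.007, 0, 0, 0, 0.014, 0, 0, 0, 0.02, 0, 0, 0, 0.026, 0, 0, 0, 0.031, 0, 0, 0, 0.036, 0, 0, 0, 0.041, 0, 0, 0, 0.045, 0, 0, 0, 0.049, 0, 0, 0, 0.052, 0, 0]'

```text
time: 14.17
tcp_pos: [542.1, 30.3, 122.1]
tool_rot: [[-1.0, 0.022, -0.0], [0.022, 1.0, 0.0], [0.0, 0.0, -1.0]]
wrist_force: [-0.3, -0.4, -1.6]
opening: 21.9
gripper_force: 55.0
```

```bash
python3 - <<'E'
from h import *
s=state();im,d=cams.camera("wrist");save("w6",im);im,_=cams.camera("scene");save("s6",im)
print(s["time"],s["tcp_pos"],np.round(s["tool_rot"],4).tolist(),s["wrist_force"],s["wrist_torque"])
w=pts("wrist",d);rep("wrist",w,{**R,"jar":(480,610,20,78,49,65)})
E
```

```text
14.1667 [542.11431206  30.25135095 122.05804037] [[-0.9998, 0.0221, -0.0], [0.0221, 0.9998, 0.0], [0.0, 0.0, -1.0]] [-0.31161722 -0.42653562 -1.64359444] [-0.03774776 -0.00585347  0.04597023]
wrist handle 0
wrist blade 0
wrist holdertop 0
wrist hood 6602 mean [533.9 201.3  63.3] z5/50/95 [60.  63.6 64.7] rect [540.7 208.9] [ 50.2 111.2] 88.8
wrist block 6682 mean [536.5 116.3  47.4] z5/50/95 [44.6 47.7 48.8] rect [544.6 107. ] [75.  97.8] 89.3
wrist jar 2444 mean [525.7  58.1  53.8] z5/50/95 [50.  54.3 56.1] rect [534.9  50.8] [40.4 79.6] 89.9
wrist guides 5753 mean [505.1   6.4  21.9] z5/50/95 [20.2 21.7 23.5] rect [543.1  28.2] [265.6 123.3] 88.8
```

Emit:
servo_tool --deltas '[0, 0.003, 0, 0, 0, 0.006, 0, 0, 0, 0.009, 0, 0, 0, 0.012, 0, 0, 0, 0.015, 0, 0, 0, 0.018, 0, 0, 0, 0.021, 0, 0, 0, 0.024, 0, 0, 0, 0.027, 0, 0, 0, 0.03, 0, 0]'

```text
time: 15.1
tcp_pos: [542.3, 39.2, 122.1]
tool_rot: [[-1.0, 0.022, 0.0], [0.022, 1.0, -0.0], [-0.0, -0.0, -1.0]]
wrist_force: [-0.2, -1.0, -2.2]
opening: 21.9
gripper_force: 55.0
```

Emit:
servo_tool --deltas '[0, 0.0025, 0, 0, 0, 0.005, 0, 0, 0, 0.0075, 0, 0, 0, 0.01, 0, 0, 0, 0.0125, 0, 0, 0, 0.015, 0, 0, 0, 0.0175, 0, 0, 0, 0.02, 0, 0, 0, 0.0225, 0, 0, 0, 0.025, 0, 0]'

```text
time: 15.93
tcp_pos: [542.5, 46.7, 122.0]
tool_rot: [[-1.0, 0.022, -0.0], [0.022, 1.0, -0.0], [0.0, -0.0, -1.0]]
wrist_force: [0.7, -0.1, -1.7]
opening: 21.4
gripper_force: 55.0
```

Emit:
servo_tool --deltas '[0, 0.0025, 0, 0, 0, 0.005, 0, 0, 0, 0.0075, 0, 0, 0, 0.01, 0, 0, 0, 0.0125, 0, 0, 0, 0.015, 0, 0, 0, 0.0175, 0, 0, 0, 0.02, 0, 0, 0, 0.0225, 0, 0, 0, 0.025, 0, 0]'

```text
time: 16.77
tcp_pos: [542.7, 54.1, 122.1]
tool_rot: [[-1.0, 0.022, 0.0], [0.022, 1.0, -0.0], [-0.0, -0.0, -1.0]]
wrist_force: [0.6, -3.7, -1.1]
opening: 21.5
gripper_force: 55.0
```

Emit:
servo_tool --deltas '[0, 0.0025, 0, 0, 0, 0.005, 0, 0, 0, 0.0075, 0, 0, 0, 0.01, 0, 0, 0, 0.0125, 0, 0, 0, 0.015, 0, 0, 0, 0.0175, 0, 0, 0, 0.02, 0, 0, 0, 0.0225, 0, 0, 0, 0.025, 0, 0]'

```text
time: 17.6
tcp_pos: [542.8, 61.7, 122.0]
tool_rot: [[-1.0, 0.022, -0.0], [0.022, 1.0, -0.0], [0.0, -0.0, -1.0]]
wrist_force: [-1.4, -2.9, -1.7]
opening: 21.7
gripper_force: 55.0
```

Emit:
servo_tool --deltas '[0, 0.003, 0, 0, 0, 0.006, 0, 0, 0, 0.009, 0, 0, 0, 0.012, 0, 0, 0, 0.015, 0, 0, 0, 0.018, 0, 0, 0, 0.021, 0, 0, 0, 0.024, 0, 0, 0, 0.027, 0, 0, 0, 0.03, 0, 0]'

```text
time: 18.43
tcp_pos: [543.0, 70.7, 122.1]
tool_rot: [[-1.0, 0.022, -0.0], [0.022, 1.0, -0.0], [0.0, -0.0, -1.0]]
wrist_force: [-0.5, -3.4, -0.8]
opening: 21.6
gripper_force: 55.0
```

Emit:
servo_tool --deltas '[0, 0.003, 0, 0, 0, 0.006, 0, 0, 0, 0.009, 0, 0, 0, 0.012, 0, 0, 0, 0.015, 0, 0, 0, 0.018, 0, 0, 0, 0.021, 0, 0, 0, 0.024, 0, 0, 0, 0.027, 0, 0, 0, 0.03, 0, 0]'

```text
time: 19.27
tcp_pos: [543.2, 79.7, 122.1]
tool_rot: [[-1.0, 0.022, 0.0], [0.022, 1.0, -0.0], [-0.0, -0.0, -1.0]]
wrist_force: [0.0, -3.2, -1.2]
opening: 21.6
gripper_force: 55.0
```

Emit:
servo_tool --deltas '[0, 0.0025, 0, 0, 0, 0.005, 0, 0, 0, 0.0075, 0, 0, 0, 0.01, 0, 0, 0, 0.012, 0, 0, 0, 0.014, 0, 0, 0, 0.016, 0, 0, 0, 0.018, 0, 0, 0, 0.019, 0, 0, 0, 0.02, 0, 0]'

```text
time: 20.1
tcp_pos: [543.3, 85.7, 122.1]
tool_rot: [[-1.0, 0.022, -0.0], [0.022, 1.0, 0.0], [0.0, 0.0, -1.0]]
wrist_force: [0.1, -3.1, -1.0]
opening: 21.5
gripper_force: 55.0
```

```bash
python3 - <<'E'
from h import *
for n in("wrist",):
    s=state();im,d=cams.camera(n);save("w7",im);w=pts(n,d)
    print(s["time"],s["tcp_pos"],s["wrist_force"],s["wrist_torque"])
    np.save("w7.npy",w)
    rep(n,w,{"hood":R["hood"],"block":(480,610,95,195,44,52),"jar":(480,610,70,130,52,65)})
E
```

```text
20.1 [543.33536831  85.68705899 122.05757736] [ 0.12030127 -3.07518759 -1.04810048] [-0.88373725  0.05748235  0.01004112]
wrist hood 9357 mean [535.3 209.2  63.6] z5/50/95 [62.1 63.8 64.8] rect [539.5 210.6] [ 52.2 108.8] 88.7
wrist block 6593 mean [534.6 151.5  47.9] z5/50/95 [46.1 47.8 50.2] rect [539.2 138. ] [87.1 85.3] 88.7
wrist jar 1929 mean [527.  112.1  54.6] z5/50/95 [52.6 54.7 56.2] rect [532.1 114.7] [83.1 33. ] 18.2
```

Emit:
servo_tool --deltas '[0, -0.0005, 0, 0, 0, -0.0005, 0, 0]'

```text
time: 20.32
tcp_pos: [543.4, 85.6, 122.1]
tool_rot: [[-1.0, 0.022, 0.0], [0.022, 1.0, 0.0], [-0.0, 0.0, -1.0]]
wrist_force: [-0.5, -2.2, -1.5]
opening: 21.8
gripper_force: 55.0
```

Emit:
servo_tool --deltas '[0, -0.0005, 0, 0, 0, -0.0005, 0, 0]'

```text
time: 20.48
tcp_pos: [543.3, 85.6, 122.0]
tool_rot: [[-1.0, 0.022, 0.0], [0.022, 1.0, 0.001], [-0.0, 0.001, -1.0]]
wrist_force: [1.4, -1.7, -0.8]
opening: 22.0
gripper_force: 55.0
```

Emit:
servo_tool --deltas '[0, -0.0005, 0, 0, 0, -0.0005, 0, 0]'

```text
time: 20.65
tcp_pos: [543.3, 85.5, 122.0]
tool_rot: [[-1.0, 0.022, -0.0], [0.022, 1.0, 0.001], [0.0, 0.001, -1.0]]
wrist_force: [0.3, -0.5, -1.6]
opening: 21.9
gripper_force: 55.0
```

Emit:
servo_tool --deltas '[0, -0.0005, 0, 0, 0, -0.0005, 0, 0]'

```text
time: 20.82
tcp_pos: [543.3, 85.4, 122.1]
tool_rot: [[-1.0, 0.022, -0.0], [0.022, 1.0, 0.001], [0.0, 0.001, -1.0]]
wrist_force: [-0.3, 0.1, -1.8]
opening: 21.4
gripper_force: 55.0
```

Emit:
servo_tool --deltas '[0, 0.003, 0, 0, 0, 0.006, 0, 0, 0, 0.009, 0, 0, 0, 0.012, 0, 0, 0, 0.015, 0, 0, 0, 0.018, 0, 0, 0, 0.021, 0, 0, 0, 0.024, 0, 0]'

```text
time: 21.48
tcp_pos: [543.5, 92.3, 122.0]
tool_rot: [[-1.0, 0.022, -0.0], [0.022, 1.0, -0.0], [0.0, -0.0, -1.0]]
wrist_force: [0.0, -3.9, -0.3]
opening: 21.4
gripper_force: 55.0
```

Emit:
servo_tool --deltas '[0, 0.0012, 0, 0, 0, 0.0024, 0, 0, 0, 0.0036, 0, 0, 0, 0.0047, 0, 0]'

```text
time: 21.82
tcp_pos: [543.5, 93.7, 122.1]
tool_rot: [[-1.0, 0.022, -0.0], [0.022, 1.0, -0.0], [0.0, -0.0, -1.0]]
wrist_force: [-0.4, -3.3, -0.2]
opening: 22.0
gripper_force: 55.0
```

Emit:
servo_tool --deltas '[0, 0.0012, 0, 0, 0, 0.0024, 0, 0, 0, 0.0036, 0, 0, 0, 0.0047, 0, 0]'

```text
time: 22.15
tcp_pos: [543.6, 95.1, 122.1]
tool_rot: [[-1.0, 0.022, -0.0], [0.022, 1.0, 0.0], [0.0, 0.0, -1.0]]
wrist_force: [0.1, -2.6, -1.4]
opening: 21.7
gripper_force: 55.0
```

Emit:
servo_tool --deltas '[0, 0.0012, 0, 0, 0, 0.0024, 0, 0, 0, 0.0036, 0, 0, 0, 0.0047, 0, 0]'

```text
time: 22.48
tcp_pos: [543.6, 96.5, 122.0]
tool_rot: [[-1.0, 0.022, -0.0], [0.022, 1.0, 0.0], [0.0, 0.0, -1.0]]
wrist_force: [-0.3, -4.0, -1.6]
opening: 21.6
gripper_force: 55.0
```

Emit:
servo_tool --deltas '[0, 0.0012, 0, 0, 0, 0.0024, 0, 0, 0, 0.0036, 0, 0, 0, 0.0047, 0, 0]'

```text
time: 22.82
tcp_pos: [543.6, 97.9, 122.0]
tool_rot: [[-1.0, 0.022, -0.0], [0.022, 1.0, -0.0], [0.0, -0.0, -1.0]]
wrist_force: [0.5, -2.9, -1.1]
opening: 22.0
gripper_force: 55.0
```

Emit:
servo_tool --deltas '[0, 0.0012, 0, 0, 0, 0.0024, 0, 0, 0, 0.0036, 0, 0, 0, 0.0047, 0, 0]'

```text
time: 23.15
tcp_pos: [543.7, 99.3, 122.0]
tool_rot: [[-1.0, 0.022, 0.0], [0.022, 1.0, 0.0], [-0.0, 0.0, -1.0]]
wrist_force: [-0.2, -3.6, -1.2]
opening: 21.9
gripper_force: 55.0
```

Emit:
servo_tool --deltas '[0, 0.0012, 0, 0, 0, 0.0024, 0, 0, 0, 0.0036, 0, 0, 0, 0.0047, 0, 0]'

```text
time: 23.48
tcp_pos: [543.7, 100.7, 122.1]
tool_rot: [[-1.0, 0.022, 0.0], [0.022, 1.0, -0.0], [-0.0, -0.0, -1.0]]
wrist_force: [0.1, -3.7, -1.6]
opening: 21.7
gripper_force: 55.0
```

Emit:
servo_tool --deltas '[0, 0.0012, 0, 0, 0, 0.0024, 0, 0, 0, 0.0036, 0, 0, 0, 0.0047, 0, 0]'

```text
time: 23.82
tcp_pos: [543.7, 102.1, 122.1]
tool_rot: [[-1.0, 0.022, -0.0], [0.022, 1.0, -0.0], [0.0, -0.0, -1.0]]
wrist_force: [-0.0, -3.2, 0.3]
opening: 21.7
gripper_force: 55.0
```

Emit:
servo_tool --deltas '[0, 0.0012, 0, 0, 0, 0.0024, 0, 0, 0, 0.0036, 0, 0, 0, 0.0047, 0, 0]'

```text
time: 24.15
tcp_pos: [543.7, 103.5, 122.1]
tool_rot: [[-1.0, 0.022, 0.0], [0.022, 1.0, -0.0], [-0.0, -0.0, -1.0]]
wrist_force: [-0.7, -3.2, -1.0]
opening: 21.9
gripper_force: 55.0
```

Emit:
servo_tool --deltas '[0, 0.0012, 0, 0, 0, 0.0024, 0, 0, 0, 0.0036, 0, 0, 0, 0.0047, 0, 0]'

```text
time: 24.48
tcp_pos: [543.8, 105.0, 122.1]
tool_rot: [[-1.0, 0.022, 0.0], [0.022, 1.0, 0.0], [-0.0, 0.0, -1.0]]
wrist_force: [0.3, -3.0, -1.3]
opening: 22.0
gripper_force: 55.0
```

Emit:
servo_tool --deltas '[0, 0.0012, 0, 0, 0, 0.0024, 0, 0, 0, 0.0036, 0, 0, 0, 0.0047, 0, 0]'

```text
time: 24.82
tcp_pos: [543.8, 106.4, 122.0]
tool_rot: [[-1.0, 0.022, -0.0], [0.022, 1.0, -0.0], [0.0, -0.0, -1.0]]
wrist_force: [-0.8, -2.6, -1.3]
opening: 21.5
gripper_force: 55.0
```

Emit:
servo_tool --deltas '[0, 0.0012, 0, 0, 0, 0.0024, 0, 0, 0, 0.0036, 0, 0, 0, 0.0047, 0, 0]'

```text
time: 25.15
tcp_pos: [543.8, 107.8, 122.0]
tool_rot: [[-1.0, 0.022, -0.0], [0.022, 1.0, -0.0], [0.0, -0.0, -1.0]]
wrist_force: [-0.2, -3.6, -1.4]
opening: 21.8
gripper_force: 55.0
```

Emit:
servo_tool --deltas '[0, 0.0012, 0, 0, 0, 0.0024, 0, 0, 0, 0.0036, 0, 0, 0, 0.0047, 0, 0]'

```text
time: 25.48
tcp_pos: [543.9, 109.2, 122.1]
tool_rot: [[-1.0, 0.022, 0.0], [0.022, 1.0, -0.0], [-0.0, -0.0, -1.0]]
wrist_force: [-0.6, -3.9, -1.7]
opening: 21.8
gripper_force: 55.0
```

Emit:
servo_tool --deltas '[0, 0.0012, 0, 0, 0, 0.0024, 0, 0, 0, 0.0036, 0, 0, 0, 0.0047, 0, 0]'

```text
time: 25.82
tcp_pos: [543.9, 110.6, 122.0]
tool_rot: [[-1.0, 0.022, -0.0], [0.022, 1.0, -0.0], [0.0, -0.0, -1.0]]
wrist_force: [-0.5, -2.3, -1.3]
opening: 21.5
gripper_force: 55.0
```

Emit:
servo_tool --deltas '[0, 0.0012, 0, 0, 0, 0.0024, 0, 0, 0, 0.0036, 0, 0, 0, 0.0047, 0, 0]'

```text
time: 26.15
tcp_pos: [543.9, 112.0, 122.0]
tool_rot: [[-1.0, 0.022, -0.0], [0.022, 1.0, -0.0], [0.0, -0.0, -1.0]]
wrist_force: [-1.1, -3.5, -0.9]
opening: 21.7
gripper_force: 55.0
```

Emit:
servo_tool --deltas '[0, 0.0012, 0, 0, 0, 0.0024, 0, 0, 0, 0.0036, 0, 0, 0, 0.0047, 0, 0]'

```text
time: 26.48
tcp_pos: [543.9, 113.4, 122.1]
tool_rot: [[-1.0, 0.022, -0.0], [0.022, 1.0, -0.0], [0.0, -0.0, -1.0]]
wrist_force: [0.2, -3.5, -1.5]
opening: 21.8
gripper_force: 55.0
```

Emit:
servo_tool --deltas '[0, 0.0012, 0, 0, 0, 0.0024, 0, 0, 0, 0.0036, 0, 0, 0, 0.0047, 0, 0]'

```text
time: 26.82
tcp_pos: [544.0, 114.8, 122.1]
tool_rot: [[-1.0, 0.022, 0.0], [0.022, 1.0, -0.0], [-0.0, -0.0, -1.0]]
wrist_force: [-0.3, -3.5, -0.2]
opening: 21.4
gripper_force: 55.0
```

Emit:
servo_tool --deltas '[0, 0.0012, 0, 0, 0, 0.0024, 0, 0, 0, 0.0036, 0, 0, 0, 0.0047, 0, 0]'

```text
time: 27.15
tcp_pos: [544.0, 115.2, 122.0]
tool_rot: [[-1.0, 0.022, -0.0], [0.022, 1.0, -0.003], [0.0, -0.003, -1.0]]
wrist_force: [-0.1, -6.5, -0.7]
opening: 22.2
gripper_force: 55.0
```

Firm: the force rises and the tool stops. I press up to about 9–10 N.

Emit:
servo_tool --deltas '[0, 0.0004, 0, 0, 0, 0.0007, 0, 0]'

```text
time: 27.32
tcp_pos: [544.0, 115.2, 122.0]
tool_rot: [[-1.0, 0.022, -0.0], [0.022, 1.0, -0.003], [0.0, -0.003, -1.0]]
wrist_force: [0.4, -7.1, -0.6]
opening: 22.0
gripper_force: 55.0
```

Emit:
servo_tool --deltas '[0, 0.0005, 0, 0, 0, 0.001, 0, 0]'

```text
time: 27.48
tcp_pos: [544.0, 115.3, 122.0]
tool_rot: [[-1.0, 0.022, -0.0], [0.022, 1.0, -0.003], [0.0, -0.003, -1.0]]
wrist_force: [-0.2, -8.4, -0.8]
opening: 21.8
gripper_force: 55.0
```

Emit:
servo_tool --deltas '[0, 0.0006, 0, 0, 0, 0.0006, 0, 0, 0, 0.0006, 0, 0, 0, 0.0006, 0, 0]'

```text
time: 27.82
tcp_pos: [544.1, 115.3, 122.0]
tool_rot: [[-1.0, 0.022, -0.0], [0.022, 1.0, -0.004], [0.0, -0.004, -1.0]]
wrist_force: [-0.3, -8.7, -0.9]
opening: 21.6
gripper_force: 55.0
```

Emit:
servo_tool --deltas '[0, 0, 0, 0, 0, 0, 0, 0, 0, 0, 0, 0, 0, 0, 0, 0, 0, 0, 0, 0, 0, 0, 0, 0, 0, 0, 0, 0, 0, 0, 0, 0, 0, 0, 0, 0]'

```text
time: 28.57
tcp_pos: [544.0, 115.3, 122.0]
tool_rot: [[-1.0, 0.022, -0.0], [0.022, 1.0, -0.004], [0.0, -0.004, -1.0]]
wrist_force: [-0.4, -8.6, -0.7]
opening: 21.9
gripper_force: 55.0
```

```bash
python3 - <<'E'
from h import *
im,d=cams.camera("scene");save("s8",im[120:230,210:390]);s=state();print(s["wrist_force"],s["q"])
im,d=cams.camera("top");w=pts("top",d);rep("top",w,{"hood":R["hood"],"block":(480,610,95,195,44,52)})
E
```

```text
[-0.47640872 -7.57464704 -0.43888853] [ 0.11414733  0.01529786  1.96009762 -0.00399857  1.16683204 -1.43351478]
top hood 239 mean [503.9 220.5  64.7] z5/50/95 [61.9 64.9 67.6] rect [503.6 220.6] [24.8 39. ] 89.2
top block 17 mean [505.1 114.2  47.6] z5/50/95 [44.1 47.2 51.4] rect [506.2 113.1] [10. 26.] 62.5
```

Emit:
servo_tool --deltas '[0, -0.001, 0, 0, 0, -0.002, 0, 0, 0, -0.004, 0, 0, 0, -0.007, 0, 0, 0, -0.012, 0, 0, 0, -0.02, 0, 0, 0, -0.03, 0, 0, 0, -0.04, 0, 0, 0, -0.05, 0, 0]'

```text
time: 29.42
tcp_pos: [543.7, 101.9, 122.1]
tool_rot: [[-1.0, 0.022, 0.0], [0.022, 1.0, 0.001], [-0.0, 0.001, -1.0]]
wrist_force: [0.3, 0.0, -1.4]
opening: 21.7
gripper_force: 55.0
```

Emit:
servo_tool --deltas '[0, -0.01, -0.03, 0, 0, -0.03, -0.07, 0, 0, -0.06, -0.11, 0, 0, -0.1, -0.15, 0, 0, -0.14, -0.167, 0, 0, -0.165, -0.167, 0, 0, -0.17, -0.167, 0, 0, -0.17, -0.167, 0, 0, -0.17, -0.167, 0]'

```text
time: 30.17
tcp_pos: [542.0, 50.7, 171.2]
tool_rot: [[-1.0, 0.023, -0.002], [0.023, 1.0, 0.0], [0.002, 0.0, -1.0]]
wrist_force: [0.4, 0.3, -1.1]
opening: 21.8
gripper_force: 55.0
```

```bash
python3 - <<'E'
from h import *
im,d=cams.camera("wrist");im,d=cams.camera("wrist");save("w9",im);s=state();w=pts("wrist",d)
print(s["time"],s["tcp_pos"],np.round(s["tool_rot"],4).tolist(),s["wrist_force"])
rep("wrist",w,{"hood":R["hood"],"block":(480,610,125,195,44,52),"jar":(480,610,90,170,50,60),"blade":(440,640,20,80,79,140)})
rep("tool",(w-s["tcp_pos"])@np.array(s["tool_rot"]),{"bladeup":(20,60,-20,20,20,50),"bladelow":(20,60,-20,20,60,96)})
E
```

```text
30.2667 [542.09481699  51.15696174 171.27284434] [[-0.9998, 0.0219, -0.0015], [0.0219, 0.9998, 0.0002], [0.0015, 0.0002, -1.0]] [-0.29341775 -0.49403783 -1.84886256]
wrist hood 7234 mean [543.3 209.   63.6] z5/50/95 [62.1 63.7 64.9] rect [547.5 210.6] [ 52.4 124.5] 88.8
wrist block 3644 mean [542.6 168.9  48.1] z5/50/95 [45.9 47.9 51.3] rect [546.1 157.4] [67.  97.7] 88.5
wrist jar 2789 mean [542.5 137.5  53.8] z5/50/95 [50.6 54.3 56.1] rect [545.1 138.3] [31.7 96. ] 88.7
wrist blade 51 mean [496.6  52.7 111.6] z5/50/95 [ 80.7 113.3 137.7] rect [496.6  52.7] [2.5 0.3] 89.1
tool bladeup 22 mean [45.5  0.6 38.9] z5/50/95 [28.7 39.3 48.8] rect [45.5  0.6] [0.3 2.1] 3.4
tool bladelow 24 mean [45.5  0.5 76.4] z5/50/95 [62.5 76.2 91.7] rect [45.5  0.5] [2.5 0.3] 89.9
```

View pics/w9.png

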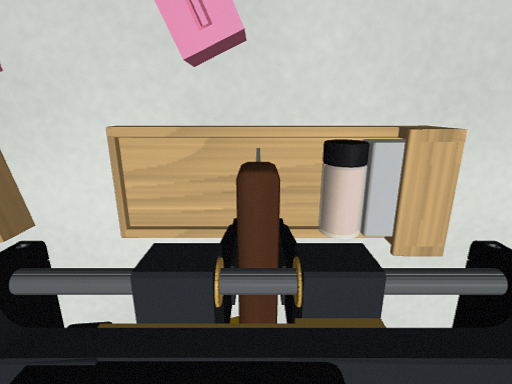

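The wrist view shows the jar (343,185) resting against the block (385,185), the block partly under the hood (430,190), and the blade hanging straight. Now back over the holder.

Emit:
servo_tool --deltas '[0, -0.05, 0, 0, 0, -0.16, 0, -0.05, 0, -0.29, 0, -0.1, 0, -0.42, 0, -0.15, 0, -0.55, 0, -0.2, 0, -0.68, 0, -0.25, 0, -0.81, 0, -0.28, 0, -0.92, 0, -0.286, 0, -0.98, 0, -0.286, 0, -1, 0, -0.286]'

```text
time: 31.1
tcp_pos: [535.7, -251.4, 171.6]
tool_rot: [[-0.98, -0.199, -0.001], [-0.199, 0.98, -0.0], [0.001, -0.0, -1.0]]
wrist_force: [0.0, 0.1, -1.5]
opening: 21.8
gripper_force: 55.0
```

Emit:
servo_tool --deltas '[0, 0, 0, 0, 0, 0, 0, 0, 0, 0, 0, 0]'

```text
time: 31.35
tcp_pos: [536.0, -247.5, 171.8]
tool_rot: [[-0.979, -0.203, -0.001], [-0.203, 0.979, 0.001], [0.0, 0.001, -1.0]]
wrist_force: [-0.0, -0.2, -1.0]
opening: 21.5
gripper_force: 55.0
```

```bash
python3 - <<'E'
from h import *
s=state();im,d=cams.camera("wrist");w=pts("wrist",d)
print(s["time"],s["tcp_pos"],np.round(s["tool_rot"],4).tolist(),s["wrist_force"])
rep("wrist",w,{"holdertop":R["holdertop"]})
Rt=np.array(s["tool_rot"]);print("togo",(np.array([535.8,-260.6,172])-s["tcp_pos"])@Rt)
print("from grasp yaw",np.degrees(np.arctan2(Rt[1,1],Rt[0,1])))
t=(w-s["tcp_pos"])@Rt
rep("tool",t,{"blade":(20,60,-8,8,60,96),"floorslot":(0,140,-16,16,140,165)})
E
```

```text
31.35 [ 536.03643363 -247.52819564  171.78162293] [[-0.9793, -0.2026, -0.0006], [-0.2026, 0.9793, 0.0008], [0.0004, 0.0009, -1.0]] [-0.03782199 -0.24005663 -1.04012612]
wrist holdertop 3885 mean [ 511.2 -271.7   44.9] z5/50/95 [43.6 45.  46.2] rect [ 533.9 -259.9] [127.1  60.2] 11.0
togo [  2.88018295 -12.75256025  -0.22893627]
from grasp yaw 101.69001661807415
tool blade 25 mean [45.2  0.3 75.8] z5/50/95 [62.1 74.1 91.1] rect [45.1  0.3] [0.6 2.5] 2.3
tool floorslot 251 mean [ 53.6  -6.6 156.6] z5/50/95 [143.3 161.1 162.8] rect [65.2 -0.5] [92.3 29.3] 19.7
```

Emit:
servo_tool --deltas '[0.005, -0.02, 0, 0, 0.0097, -0.0425, 0, 0, 0.0097, -0.0425, 0, 0, 0.0097, -0.0425, 0, 0, 0.0097, -0.0425, 0, 0, 0.0097, -0.0425, 0, 0]'

```text
time: 31.9
tcp_pos: [535.6, -262.1, 172.1]
tool_rot: [[-0.98, -0.201, -0.0], [-0.201, 0.98, 0.0], [0.0, 0.0, -1.0]]
wrist_force: [-0.0, -0.3, -1.0]
opening: 21.8
gripper_force: 55.0
```

```bash
python3 - <<'E'
from h import *
s=state();Rt=np.array(s["tool_rot"]);print(s["tcp_pos"],"togo",(np.array([535.8,-260.6,104.9])-s["tcp_pos"])@Rt,np.degrees(np.arctan2(Rt[1,1],Rt[0,1])))
im,d=cams.camera("wrist");save("w10",cv2.resize(im[90:330,130:390],None,fx=2.4,fy=2.4,interpolation=cv2.INTER_CUBIC))
E
```

```text
[ 535.61962961 -262.05724443  172.13997889] togo [-0.47150025  1.38199156 67.24015647] 101.59818141431194
```

View pics/w10.png

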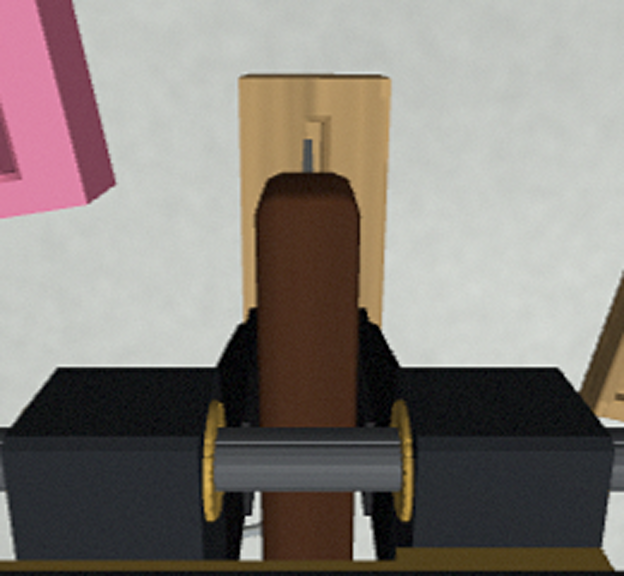

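The blade (307,155 in the crop) hangs slightly left of the slot's middle (317,130), which agrees with the 1.4 mm still to go to the grasping pose.

Emit:
servo_tool --deltas '[-0.0016, 0.005, 0.02, 0, -0.0016, 0.0055, 0.05, 0, -0.0016, 0.0055, 0.08, 0, -0.0016, 0.0055, 0.1, 0, -0.0016, 0.0055, 0.112, 0, -0.0016, 0.0055, 0.122, 0, -0.0016, 0.0055, 0.13, 0, -0.0016, 0.0055, 0.135, 0, -0.0016, 0.0055, 0.135, 0]'

```text
time: 32.7
tcp_pos: [535.8, -260.4, 131.5]
tool_rot: [[-0.98, -0.201, -0.0], [-0.201, 0.98, 0.0], [0.0, 0.0, -1.0]]
wrist_force: [0.1, -0.3, -1.2]
opening: 21.9
gripper_force: 55.0
```

Emit:
servo_tool --deltas '[0, 0, 0.015, 0, 0, 0, 0.03, 0, 0, 0, 0.045, 0, 0, 0, 0.058, 0, 0, 0, 0.07, 0, 0, 0, 0.078, 0, 0, 0, 0.084, 0, 0, 0, 0.087, 0, 0, 0, 0.087, 0]'

```text
time: 33.45
tcp_pos: [535.7, -260.4, 105.3]
tool_rot: [[-0.98, -0.201, -0.0], [-0.201, 0.98, 0.0], [0.0, 0.0, -1.0]]
wrist_force: [0.5, -0.1, -1.8]
opening: 22.1
gripper_force: 55.0
```

Emit:
servo_tool --deltas '[0, 0, 0.001, 0, 0, 0, 0.0015, 0, 0, 0, 0.0015, 0]' --squeeze 8

```text
time: 33.7
tcp_pos: [535.9, -260.5, 105.3]
tool_rot: [[-0.98, -0.201, 0.0], [-0.201, 0.98, -0.0], [-0.0, -0.0, -1.0]]
wrist_force: [0.1, -0.2, -1.1]
opening: 22.2
gripper_force: 8.0
```

Emit:
servo_tool --deltas '[0, 0, 0, 0, 0, 0, 0, 0, 0, 0, 0, 0, 0, 0, 0, 0, 0, 0, 0, 0, 0, 0, 0, 0, 0, 0, 0, 0, 0, 0, 0, 0, 0, 0, 0, 0, 0, 0, 0, 0]' --hand -1

```text
time: 34.53
tcp_pos: [535.8, -260.4, 105.1]
tool_rot: [[-0.98, -0.201, 0.0], [-0.201, 0.98, -0.0], [-0.0, -0.0, -1.0]]
wrist_force: [0.9, 0.2, -0.7]
opening: 83.4
gripper_force: 0.0
```

Straight up and clear, then a check of everything.

Emit:
servo_tool --deltas '[0, 0, -0.04, 0, 0, 0, -0.12, 0, 0, 0, -0.22, 0, 0, 0, -0.33, 0, 0, 0, -0.44, 0, 0, 0, -0.5, 0, 0, 0, -0.5, 0, 0, 0, -0.5, 0, 0, 0, -0.5, 0]'

```text
time: 35.28
tcp_pos: [535.2, -260.0, 254.0]
tool_rot: [[-0.98, -0.201, -0.002], [-0.201, 0.98, 0.001], [0.001, 0.001, -1.0]]
wrist_force: [-0.2, -0.5, -0.7]
opening: 95.0
gripper_force: 0.0
```

```bash
python3 - <<'E'
from h import *
s=state();print(s["time"],s["tcp_pos"],s["wrist_force"],s["opening"])
for n in("wrist","scene"):
    im,d=cams.camera(n);w=pts(n,d)
    rep(n,w,{**R,"block":(480,610,152,195,44,52),"jar":(480,610,90,170,50,60)})
save("s11",cv2.resize(im,(800,600)))
for t in("mug","timer","opener"): print(t,[(np.round(r["xyz"]).tolist(),round(r["p"],2)) for r in cams.find_in("scene",t)[:1]])
E
```

```text
35.2833 [ 535.22691159 -260.04741203  254.01226308] [-0.22224642 -0.47355869 -0.6640096 ] 94.98059189591874
wrist handle 1918 mean [ 531.2 -260.8  119.9] z5/50/95 [116.6 120.5 121.8] rect [ 534.3 -260.3] [94.7 21.6] 12.0
wrist blade 0
wrist holdertop 2966 mean [ 524.4 -260.7   43.9] z5/50/95 [42.7 43.9 45.2] rect [ 534.4 -259.3] [129.8  60. ] 11.2
wrist hood 0
wrist block 0
wrist jar 0
wrist guides 1911 mean [520.5 -36.5  20.9] z5/50/95 [19.5 20.8 22.3] rect [541.7   8. ] [227.1 123.8] 89.0
scene handle 614 mean [ 545.7 -261.7  114.2] z5/50/95 [ 96.2 118.5 123.5] rect [ 537.3 -258.7] [95.8 23.3] 10.9
scene blade 196 mean [ 539.  -259.2   66.8] z5/50/95 [56.6 67.2 76.5] rect [ 535.7 -260. ] [91.7  3.7] 12.5
scene holdertop 976 mean [ 551.2 -263.6   45.1] z5/50/95 [38.9 45.5 48.9] rect [ 535.8 -257.7] [132.9  62.1] 11.3
scene hood 556 mean [553.7 208.2  63.9] z5/50/95 [59.2 64.4 66. ] rect [548.3 211.8] [ 54.7 125.8] 88.5
scene block 289 mean [553.7 176.6  48.3] z5/50/95 [45.7 48.5 50.2] rect [552.9 175.7] [ 42.2 109.2] 87.3
scene jar 243 mean [550.3 136.   54.2] z5/50/95 [50.6 54.8 57. ] rect [546.9 145.4] [44.  97.7] 87.1
scene guides 794 mean [554.5   9.6  22.4] z5/50/95 [19.8 22.3 25.5] rect [544.3  27.9] [264.  125.9] 88.9
mug [([779.0, 10.0, 64.0], 0.65)]
timer [([771.0, -180.0, 21.0], 0.59)]
opener [([687.0, -317.0, 5.0], 0.77)]
```

View pics/s11.png

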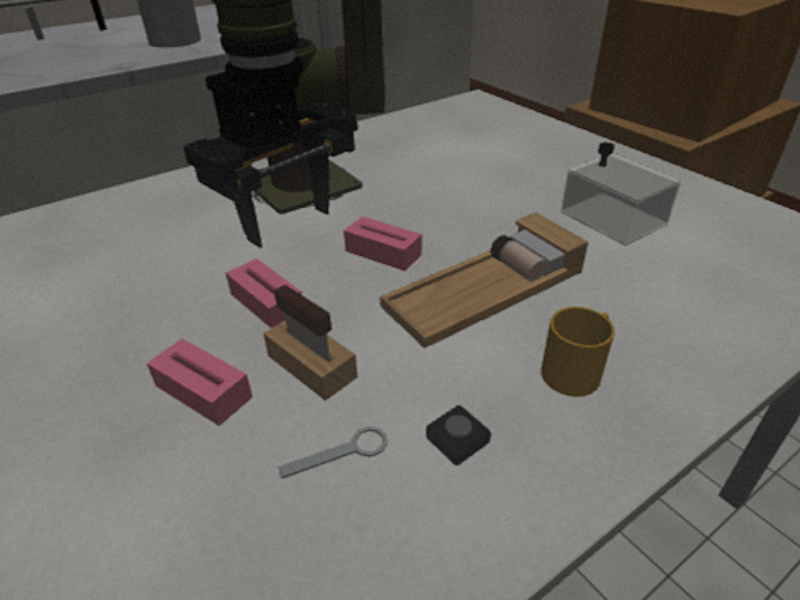

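The scraper stands in its holder (310,340). The jar (522,255) is against the block at the hood, and the bystanders haven't moved. The gripper is clear, so I hand in.

```bash
python3 -c "
from h import *
print(bot.finish_job())"
```

```text
the job is handed in; nothing more can be done
None
```

I handed the job in at about 35 s: the jar and block are firm against the hidden stop (pressed there at about 8.5 N for over a second), the scraper is back upright in its bamboo slot, and the mug, timer and bottle opener are where they were.

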